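Hold the terminal box cover down on its seal

ROBOT

A 7-joint arm with a two-finger parallel gripper is mounted at the origin on the work surface; the furniture and walls round the work are solid. World frame = base frame: x ahead of the robot, y to its left, z up, the work surface at z = 0. Lengths are in m, angles in degrees, forces in N, time in s.
With the tool pointing down it reaches from about 0.35 to 0.9 m from the base axis. Payload 19.9 kg.
Tool frame: the origin (TCP) lies at the very end of the fingers, on their centre line; the grasp point (between the pads) lies manip.hold_point_z behind it (manip.hold_point_z is the distance from the TCP to the grasp point, in m); z points along the fingers, x is the direction in which the jaws open and shut, and the axes are right-handed (so a half turn about z gives the same grasp; the last joint's range is limited). The gripper opens to 94 mm and grips with 3 to 60 N. Pads are 16 mm wide; open, the fingers measure 119 mm over their backs; the gripper's body (75 mm by 177 mm) begins 78 mm behind the grasp point.
Start: joints at [-65.747, 23.915, -0.59, 92.452, 0.269, 63.638, -3.037], TCP at [0.28, 0.559, 0.205] pointing down, gripper open.
Joint ranges: [-161.28, 161.28], [-22.2, 115.67], [-73.04, 71.86], [3.21, 147.25], [-68.34, 248.33], [10.77, 114.83], [-161.83, 161.83]. Speed limits (degrees/s): [108.29, 108.29, 136.94, 136.94, 172.46, 172.46, 172.46].

INTERFACE

Orientations are given as a 3x3 rotation matrix whose columns are the frame's x, y, z axes.
In Python, from bench import manip gives the robot as it stands.
- The arm moves only by the tool move_arm, never from a script. Its argument "rows" is a list of rows, each a list of 5 numbers: the closure, from 0 (fully open) to 1 (shut), then the shift along the tool's x, y, z in mm, then the turn about the tool's z in rad. A call has 1 to 5 rows; each row is the pose to reach, as a shift and turn from the pose commanded when the call began, along the tool's axes at that moment; what a row does not reach only later rows make up. A row lasts 1/8 s, in which the tool goes at most 62.5 mm and 10.7 degrees, less where a joint would pass 70% of its speed; a pose out of reach is approached as far as the arm can. A call with a gripper value outside its range is refused whole. The fingers move at their own pace and stop on an object; the grip force is fixed at half the most. Time passes only in rows, so rows that repeat a pose let the fingers close. It gives the time, the measured TCP pose, the force and the opening at its end, in the units of the state.
- manip.read_state(): the state, without advancing time (a new reading comes with each control period).
- manip.capture(name): name is "scene" or "top"; returns a dict with "image" (384x512x3 uint8, red, green, blue), "fx", "fy", "cx", "cy" (pixels), "origin" and "attitude" of the camera in the world. Camera axes: x right, y down, z forward; pixel columns grow to the right and rows downward; lengths in m; the calibration is good to about 2 mm. A picture is of the moment at which its call begins. There is no depth.
- manip.job_done(): hands the job in, once; it reports no verdict.
The state is a dict: "time_s": time; "joints": joint angles; "joint_velocities": joint speeds; "joint_efforts": joint torques, N m; "eef_pos": TCP position; "tcp_rot": TCP orientation; "wrist_force": force on the tool from outside, world axes, zero at the start; "torque": the same for the moment, N m; "gripper_width": opening from 0.0 (shut) to 1.0 (fully open).
Only numpy, scipy, OpenCV 4.12 (cv2) and the standard library are available. Lean on these libraries where they do the work, as an engineer would, in place of code of your own. Each camera call takes 0.05 s, during which the arm holds its last target.

TASK

Take the loose blue cover plate by its black handle and seat it on the two steel pins of the grey terminal box, its long side along the box's, so that it lies flat on the black sprung seal. Then press it down with a steady force of about 10 N, without ever squashing the seal flat, and finish while still pressing and holding it there, as a third hand for the colleague who will drive the screws. Leave the other things on the bench where they are.

Things in the scene. Friction and masses are not known exactly. Their poses are not given: they have to be found in the camera images.
- cover_mid (a point): Centre of the loose cover, 18 mm above its underside; x along its long side and handle, z up. A blue plate 160 x 110 x 6 mm (x, y, z), about 150 g, flat on the bench, black handle up. 11 mm holes at (x, y) = (+56, +32) and (-56, -32) mm take the pins; 6 mm holes on the other diagonal are for screws. It fits as well turned by half a turn.
- handle (a point): Centre of the cover's handle bar: black, 84 mm long (x), 14 mm wide (y), 12 mm high, its underside 24 mm and its top 36 mm above the plate's underside (18 and 30 mm above its upper face). A post at each end carries it; the middle 60 mm are free underneath.
- box: Terminal box: open grey box 160 x 110 mm (x, y), rim 53 mm above the bench, fixed on an aluminium plate 176 x 126 x 8 mm, white terminals inside, two black cable glands on the +y long side. Origin under the plate's centre, on the bench; x along the long side, z up. Two upright steel pins at (x, y) = (+56, +32) and (-56, -32) mm.
- pin (a point): Tip of the box's pin at (+56, +32) mm, 86 mm above the bench; the other is alike. Pins are 8 mm in diameter, tapered to 4 mm over the top 6 mm.
- seat (a point): Centre in plan of the box's mouth, at the height of the top of the seal when nothing lies on it: 63 mm above the bench (fixed to the box). The underside of the seated cover is about 0.5 mm below this point before it is pressed.
- seal (a joint): How far the seal is pressed, m: 0 free, 0.010 squashed flat (cover on the rim). A black frame 148 x 98 mm, bars 7 mm wide, in the box's mouth, guided straight down; it springs back with 1 N plus 2 N per mm. The cover's weight presses it about 0.0005, a 10 N push on the cover to about 0.0055.
- screwdriver: bystander: blue and black screwdriver 163 mm long, 31 mm high, lying on the bench; origin under its middle
- paste_tin: bystander: round yellow tin, 57 mm in diameter, 24 mm high; origin at the centre of its underside
- spacer_block: bystander: white block 30 x 50 x 20 mm with two holes; origin at the centre of its underside
- glue_pot: bystander: small pot with a blue brush standing in it, 43 mm in diameter, 130 mm high; origin at the centre of its underside
- bush_1: bystander: cream flanged bush, 24 mm in diameter, 22 mm high; origin at the centre of its underside

How it is judged (in metres and radians):
On the way:
1. the cover sits on both pins, flat on the seal (horizontal distance between cover_mid and seat below 0.005 m and angle between the x axis of cover_mid and the x axis of box, either way round below 0.08 rad and angle between cover_mid's own z axis and vertical below 0.06 rad and z of cover_mid in the frame of seat below 0.0195 m), for 0.2 s.
At the end, for the whole second after the job is handed in: The cover sits on both pins (centre within 5 mm of the box's, long sides within 0.08 rad, level within 0.06 rad) and the robot still presses it down, steadily, so that the seal stays pressed 3 to 8.5 mm down (a push of about 5 to 16 N) through the last second (horizontal distance between cover_mid and seat below 0.005 m and angle between the x axis of cover_mid and the x axis of box, either way round below 0.08 rad and angle between cover_mid's own z axis and vertical below 0.06 rad and z of cover_mid in the frame of seat below 0.0165 m and value of joint seal between 0.003 and 0.0085 m and linear speed of cover below 0.01 m/s and contact force between the fingers and cover above 3 N); the arm keeps its last pose, push and grip.
It fails at once if the seal is squashed flat (value of joint seal above 0.0097 m).
It fails at once if a bystander is moved more than 30 mm (distance of any of screwdriver, paste_tin, spacer_block, glue_pot, bush_1 from where it was at the start of the episode above 0.03 m).
It also fails if it takes over 48 s, if anything falls off the work surface, if the arm or the gripper's body presses on something with over 40 N, if the wrist force passes 120 N, or if a joint passes its speed limit or range.

## Working session

There is one attempt and no reset: what is moved stays moved. The work goes in short steps, Python scripts to look and compute and a tool call to move; the robot and the scene stay as the last step left them, time stands still between calls to the robot, and variables do not carry over. Pictures are saved under pics/ and viewed, and the job is handed in when it is done.

Besides the shell and the picture viewer there is one more tool, called after "Emit:" as name(argument=value, ...), one argument or row to a line, values as JSON. move_arm: Moves the arm, as the interface text tells. Its arguments: {"type":"object","properties":{"rows":{"type":"array","items":{"type":"array","items":{"type":"number"}}}},"required":["rows"]}

```bash
mkdir -p pics; python3 - <<'E'
from bench import manip
import cv2,numpy as np
s=manip.read_state();print(s, manip.hold_point_z)
for n in("scene","top"):
    c=manip.capture(n);cv2.imwrite(f"pics/{n}0.png",c["image"][:,:,::-1]);np.savez(f"{n}0.npz",**c)
    print(n,c["fx"],c["fy"],c["cx"],c["cy"],c["origin"],c["attitude"])
E
```

```text
{'time_s': 0.0, 'joints': array([-65.74839101,  23.94902453,  -0.58868691,  92.48332326,
         0.26809236,  63.63779479,  -3.03748645]), 'joint_velocities': array([ 0.00456238,  0.02958014,  0.0854161 ,  0.01937132,  0.04583031,
       -0.02748597, -0.02684543]), 'joint_efforts': array([-4.67332575e-04, -8.51243663e+01,  6.38558194e-01, -4.25994372e+01,
       -4.88533464e-02,  1.84546178e-02,  1.16819665e-04]), 'eef_pos': array([0.27999583, 0.55837188, 0.20483082]), 'tcp_rot': array([[ 4.48254295e-01,  8.93905964e-01, -4.62675354e-04],
       [ 8.93905282e-01, -4.48254526e-01, -1.10772830e-03],
       [-1.19760125e-03,  8.29560237e-05, -9.99999279e-01]]), 'wrist_force': array([-0.28220442, -0.28469459, -0.74458536]), 'torque': array([ 0.00136055, -0.02507003,  0.04620853]), 'gripper_width': 1.000048366419524} 0.0188
scene 464.57992585031207 464.57992585031207 252.59716557183208 187.98678006087033 [-0.01216746 -0.65102304  1.12090391] [[ 0.80109237 -0.45246211  0.39182783]
 [-0.59851786 -0.61127981  0.51779665]
 [ 0.00523308 -0.6493189  -0.76049825]]
top 468.505120790124 468.505120790124 253.91186201808296 198.77588092314434 [0.18977993 0.06936859 1.52942046] [[ 0.00215384 -0.97260498  0.23245413]
 [-0.99999043 -0.00298013 -0.00320355]
 [ 0.00380854 -0.232445   -0.97260209]]
```

View pics/scene0.png

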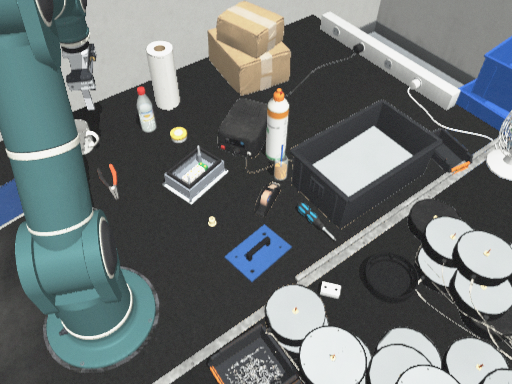

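View pics/top0.png

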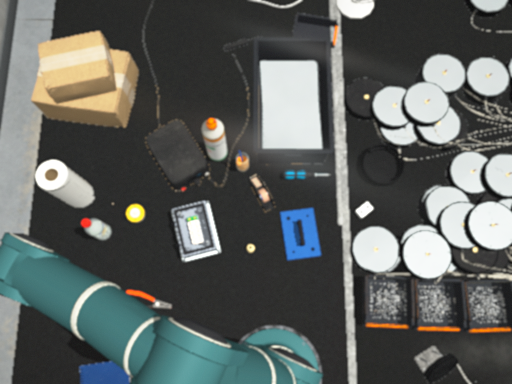

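The cover lies at top-view pixel (300,233) and scene (258,252). The box is at top (195,230) and scene (196,175). The tin, bush, pot and screwdriver are close to both. Next I measure the cover and enlarge the crops.

```bash
cat > h.py <<'E'
import numpy as np,cv2
def ray(c,uv,z):
    uv=np.atleast_2d(uv).astype(float);d=np.c_[(uv[:,0]-c["cx"])/c["fx"],(uv[:,1]-c["cy"])/c["fy"],np.ones(len(uv))]@c["attitude"].T
    o=c["origin"];return o+d*((z-o[2])/d[:,2])[:,None]
def proj(c,P):
    p=(np.atleast_2d(P)-c["origin"])@c["attitude"];return np.c_[p[:,0]/p[:,2]*c["fx"]+c["cx"],p[:,1]/p[:,2]*c["fy"]+c["cy"]]
def tri(c1,u1,c2,u2):
    A=[];b=[]
    for c,u in((c1,u1),(c2,u2)):
        d=np.array(c["attitude"])@[(u[0]-c["cx"])/c["fx"],(u[1]-c["cy"])/c["fy"],1];d/=np.linalg.norm(d)
        M=np.eye(3)-np.outer(d,d);A.append(M);b.append(M@c["origin"])
    return np.linalg.lstsq(np.vstack(A),np.hstack(b),rcond=None)[0]
def crop(c,u,v,w,h,k,fn):
    i=c["image"][v:v+h,u:u+w,::-1];cv2.imwrite(fn,cv2.resize(i,None,fx=k,fy=k,interpolation=cv2.INTER_CUBIC))
E
python3 - <<'E'
from h import *
for n,ctr in(("top",(300,233)),("scene",(258,252))):
    c=dict(np.load(n+"0.npz"));hsv=cv2.cvtColor(c["image"],cv2.COLOR_RGB2HSV)
    m=cv2.inRange(hsv,(100,120,60),(125,255,255))
    cs,_=cv2.findContours(m,cv2.RETR_EXTERNAL,cv2.CHAIN_APPROX_NONE)
    k=max(cs,key=lambda k:cv2.contourArea(k) if cv2.pointPolygonTest(k,ctr,False)>-1e9 and np.linalg.norm(k.mean((0,1))-ctr)<25 else 0)
    W=ray(c,k[:,0]+0.0,.006)
    r=cv2.minAreaRect((W[:,:2]*1000).astype(np.float32));print(n,len(k),r,cv2.boxPoints(r).round(1).tolist())
    # hole centres & handle
    if n=="top":crop(c,160,190,80,80,7,"pics/t_box.png");crop(c,270,200,64,64,8,"pics/t_cov.png")
    else: crop(c,150,135,90,75,7,"pics/s_box.png");crop(c,215,215,90,75,7,"pics/s_cov.png")
E
```

```text
top 163 ((438.2237854003906, -87.04398345947266), (167.2803192138672, 118.1944351196289), 7.711483955383301) [[347.3999938964844, -39.70000076293945], [363.29998779296875, -156.8000030517578], [529.0, -134.39999389648438], [513.2000122070312, -17.299999237060547]]
scene 136 ((433.25164794921875, -89.67768096923828), (162.5442352294922, 112.67572021484375), 7.817913055419922) [[345.1000061035156, -44.900001525878906], [360.3999938964844, -156.5], [521.4000244140625, -134.39999389648438], [506.1000061035156, -22.799999237060547]]
```

View pics/t_box.png

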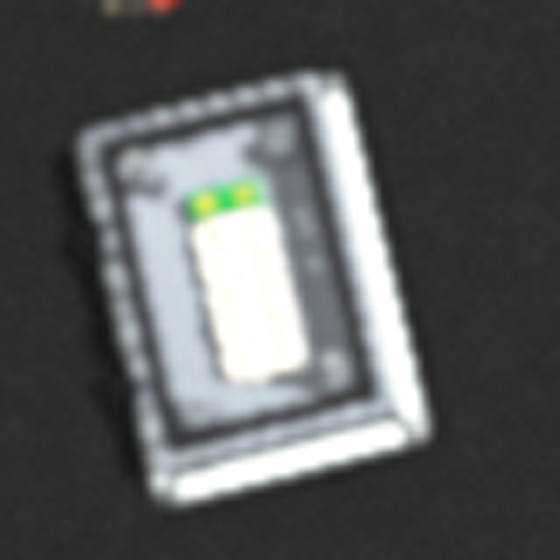

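View pics/s_box.png

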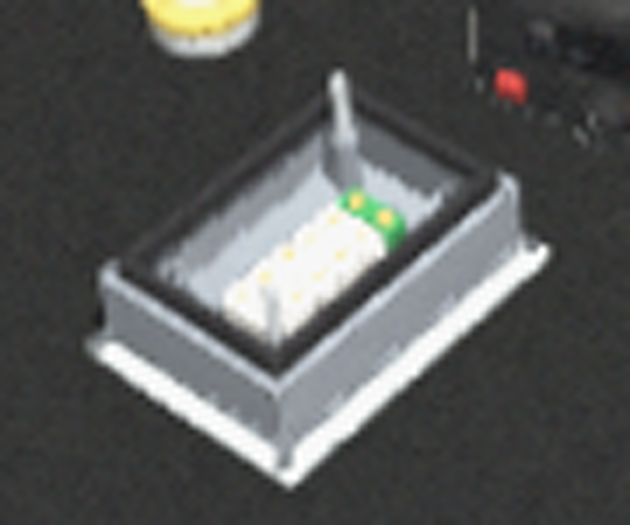

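View pics/t_cov.png

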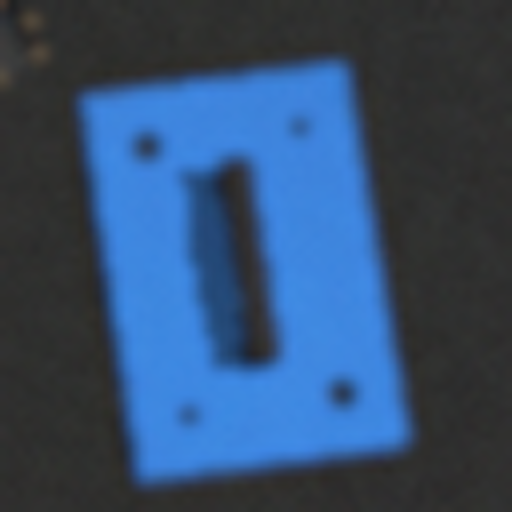

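View pics/s_cov.png

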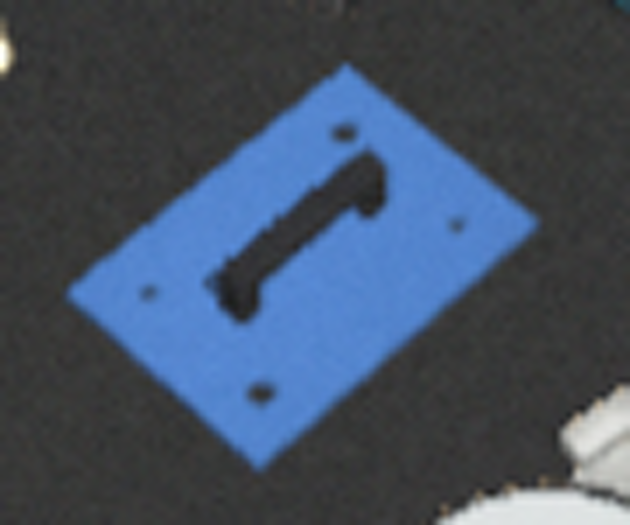

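```bash
cat >m.py <<'E'
from h import *
T=dict(np.load("top0.npz"));S=dict(np.load("scene0.npz"))
f=lambda p,o,k:(np.array(p)+.5)/k-.5+np.array(o)
E
python3 - <<'E'
from m import *
np.set_printoptions(precision=1,suppress=True)
t=f([(147,147),(342,393),(300,126),(189,414)],(270,200),8);s=f([(344,132),(262,393),(457,224),(149,292)],(215,215),7)
for n,c,u in(("T",T,t),("S",S,s)):
    W=ray(c,u,.006)[:,:2]*1e3;print(n,W.ravel(),"ctr",W[:2].mean(0),W[2:].mean(0),"d",np.linalg.norm(W[0]-W[1]),np.linalg.norm(W[2]-W[3]),"ang",np.degrees(np.arctan2(*(W[0]-W[1])[::-1]))-np.degrees(np.arctan2(32,56)),np.degrees(np.arctan2(*(W[2]-W[3])[::-1]))+np.degrees(np.arctan2(32,56)))
for i in range(4):print("tri",tri(T,t[i],S,s[i])*1e3)
# box: pins (tips)
t=f([(132,158),(330,360)],(160,190),7);s=f([(337,75),(270,288)],(150,135),7)
for n,c,u in(("T",T,t),("S",S,s)):
    W=ray(c,u,.086)[:,:2]*1e3;print(n,W.ravel(),W.mean(0),np.linalg.norm(W[0]-W[1]),np.degrees(np.arctan2(*(W[0]-W[1])[::-1]))-np.degrees(np.arctan2(32,56)))
for i in range(2):print("tri",tri(T,t[i],S,s[i])*1e3)
# rim outer corners: TL, TR, BR, BL in top picture; same in scene
s=f([(337,82),(515,182),(280,385),(103,272)],(150,135),7)
W=ray(S,s,.053)[:,:2]*1e3;print("rimS",W.ravel(),W.mean(0))
# base plate corners seen
s=f([(548,252),(290,485),(92,345)],(150,135),7);W=ray(S,s,.008)[:,:2]*1e3;print("plS",W.ravel(),"ctr",(W[0]+W[2])/2,np.linalg.norm(W[0]-W[1]),np.linalg.norm(W[2]-W[1]),np.degrees(np.arctan2(*(W[0]-W[1])[::-1])))
t=f([(345,78),(430,435),(165,505)],(160,190),7);W=ray(T,t,.008)[:,:2]*1e3;print("plT",W.ravel(),"ctr",(W[0]+W[2])/2,np.linalg.norm(W[0]-W[1]),np.linalg.norm(W[2]-W[1]),np.degrees(np.arctan2(*(W[0]-W[1])[::-1])))
E
```

```text
T [ 489.   -48.5  387.1 -126.5  498.  -112.1  378.3  -64. ] ctr [438.  -87.5] [438.2 -88. ] d 128.34188451363175 128.99478759797083 ang 7.696036999089852 7.847532323504627
S [ 484.1  -50.6  382.6 -129.6  493.3 -114.   373.9  -65.7] ctr [433.4 -90.1] [433.6 -89.8] d 128.64398937311412 128.8450010682116 ang 8.157265890640605 7.706743385401715
tri [488.3 -48.2   0.6]
tri [ 386.5 -126.8   -0.9]
tri [ 497.4 -112.     0.8]
tri [377.2 -63.7   1.4]
T [490.8 301.9 399.7 210.6] [445.3 256.2] 128.91582524581062 15.306099408773907
S [487.7 300.2 394.9 207.1] [441.3 253.6] 131.418628043562 15.324263135156361
tri [490.3 302.7  82.9]
tri [399.  211.8  79.9]
rimS [501.1 326.5 531.4 223.7 381.8 184.  353.4 286.6] [441.9 255.2]
plS [541.1 214.3 371.6 167.7 342.5 290. ] ctr [441.8 252.1] 175.78535657159563 125.76500342570985 15.375168563981468
plT [546.3 214.6 376.2 170.9 343.5 292.7] ctr [444.9 253.6] 175.63193006625008 126.07858564058876 14.381619500402836
```

```bash
cat > go.py <<'E'
import sys,numpy as np
from bench import manip
# usage: go.py x y z yaw_of_tool_x_deg (mm)
x,y,z,a=map(float,sys.argv[1:])
s=manip.read_state();R=np.array(s["tcp_rot"]);p=np.array(s["eef_pos"])*1e3
ya=np.degrees(np.arctan2(R[1,0],R[0,0]));d=(a-ya+90)%180-90
print("t",s["time_s"],"pos",p.round(1),"yaw",ya.round(2),"j",s["joints"].round(0),"F",s["wrist_force"].round(2),"w",round(s["gripper_width"],3))
print("shift",(R.T@(np.array([x,y,z])-p)).round(1),"turn",-np.radians(d).round(4),"tilt",R[:2,2].round(4))
E
python3 go.py 436 -89 120 97.75
```

```text
t 0.1 pos [280.  558.4 204.9] yaw 63.37 j [-66.  24.  -1.  92.   0.  64.  -3.] F [-0.22  0.    0.04] w 1.0
shift [-508.7  429.6   85.5] turn -0.6 tilt [-0.0004 -0.001 ]
```

Emit:
move_arm(
  rows=[
    [0, -45, 38, 0, -0.1],
    [0, -90, 76, 0, -0.2],
    [0, -137, 116, 0, -0.3],
    [0, -184, 156, 0, -0.4],
    [0, -231, 195, 0, -0.5],
  ],
)

```text
time_s: 0.72
eef_pos: [0.351, 0.2627, 0.2054]
tcp_rot: [[-0.038, 0.999, -0.0], [0.999, 0.038, -0.0], [-0.0, -0.0, -1.0]]
wrist_force: [1.6, -1.9, 0.3]
gripper_width: 0.999
```

```bash
python3 go.py 436 -89 120 97.75
```

```text
t 0.725 pos [351.  262.7 205.4] yaw 92.2 j [-44.   4.   3. 118.  -0.  58.  52.] F [ 1.57 -1.92  0.34] w 0.999
shift [-354.7   71.4   85.4] turn -0.0968 tilt [-0.     -0.0001]
```

Emit:
move_arm(
  rows=[
    [0, -55, 11, 0, -0.05],
    [0, -112, 22, 0, -0.097],
    [0, -170, 34, 0, -0.097],
    [0, -228, 46, 0, -0.097],
    [0, -286, 58, 20, -0.097],
  ],
)

```text
time_s: 1.35
eef_pos: [0.4198, -0.0208, 0.1862]
tcp_rot: [[-0.132, 0.991, 0.003], [0.991, 0.132, 0.001], [0.0, 0.003, -1.0]]
wrist_force: [1.3, 1.2, 0.1]
gripper_width: 0.996
```

```bash
python3 go.py 436 -89 120 97.75
```

```text
t 1.35 pos [419.8 -20.8 186.2] yaw 97.59 j [-22.   4.  22. 122.  -2.  55.  98.] F [1.33 1.16 0.09] w 0.996
shift [-69.8   6.9  66.2] turn -0.0027 tilt [0.0028 0.0006]
```

Emit:
move_arm(
  rows=[
    [0, -35, 4, 40, -0.003],
    [0, -68, 8, 80, -0.003],
    [0, -68, 8, 110, -0.003],
    [0, -68, 8, 120, -0.003],
    [0, -68, 8, 120, -0.003],
  ],
)

```text
time_s: 1.98
eef_pos: [0.4357, -0.0851, 0.0656]
tcp_rot: [[-0.135, 0.991, -0.001], [0.991, 0.135, 0.0], [0.0, -0.001, -1.0]]
wrist_force: [0.1, 0.1, -0.3]
gripper_width: 0.998
```

```bash
python3 go.py 436 -89 50 97.75; python3 - <<'E'
from bench import manip
from h import *
for n in("scene","top"):
    c=manip.capture(n);np.savez(f"{n}1.npz",**c)
    u=proj(c,[[.436,-.089,.06]])[0].astype(int)
    crop(c,max(0,u[0]-50),max(0,u[1]-50),100,100,6,f"pics/{n}1.png");print(u-50)
E
```

```text
t 1.975 pos [435.7 -85.1  65.6] yaw 97.77 j [-13.  19.  23. 125. -12.  39. 116.] F [ 0.13  0.11 -0.26] w 0.998
shift [-3.9 -0.2 15.6] turn 0.0004 tilt [-0.0007  0.    ]
[208 189]
[252 181]
```

View pics/scene1.png

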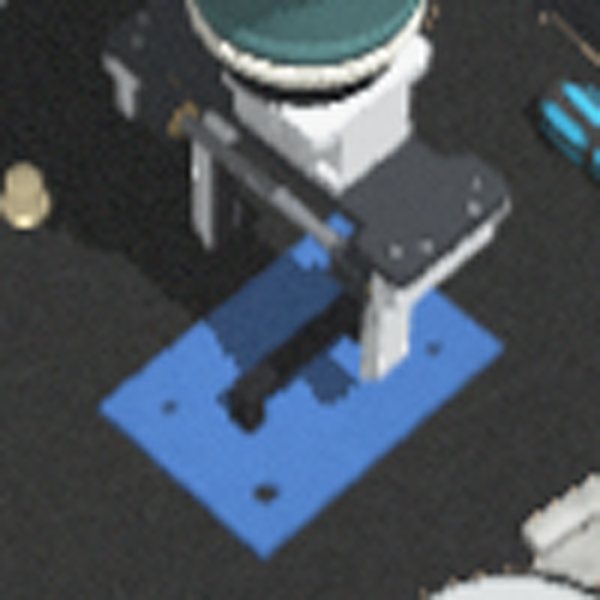

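View pics/top1.png

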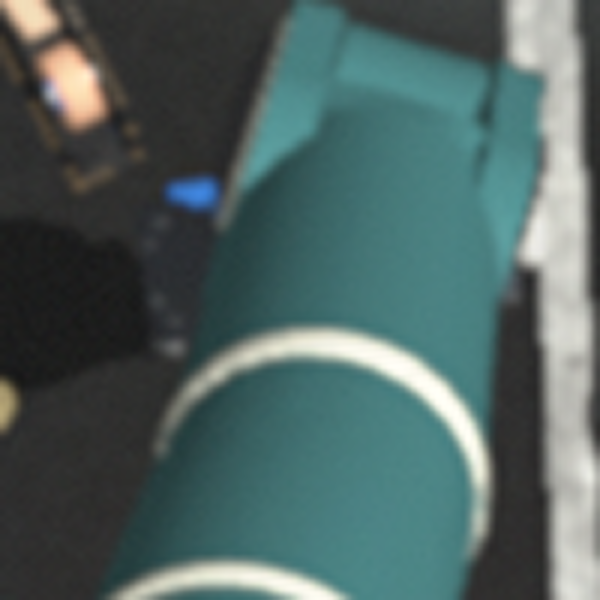

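```bash
python3 - <<'E'
from bench import manip
from h import *
s=manip.read_state();c=dict(np.load("scene1.npz"));R=np.array(s["tcp_rot"]);p=np.array(s["eef_pos"])
im=c["image"][189:289,208:308,::-1];im=cv2.resize(im,None,fx=6,fy=6,interpolation=cv2.INTER_CUBIC)
for X in(-.0595,-.047,.047,.0595):
  for Y in(-.008,.008):
    u=(proj(c,p+R@[X,Y,0])[0]-[208,189]+.5)*6-.5;print(X,Y,u.round());cv2.circle(im,tuple(int(v) for v in u),2,(0,0,255),-1)
cv2.imwrite("pics/s1b.png",im)
E
```

```text
-0.0595 -0.008 [385. 384.]
-0.0595 0.008 [410. 363.]
-0.047 -0.008 [365. 367.]
-0.047 0.008 [390. 346.]
0.047 -0.008 [219. 244.]
0.047 0.008 [244. 224.]
0.0595 -0.008 [200. 228.]
0.0595 0.008 [225. 209.]
```

View pics/s1b.png

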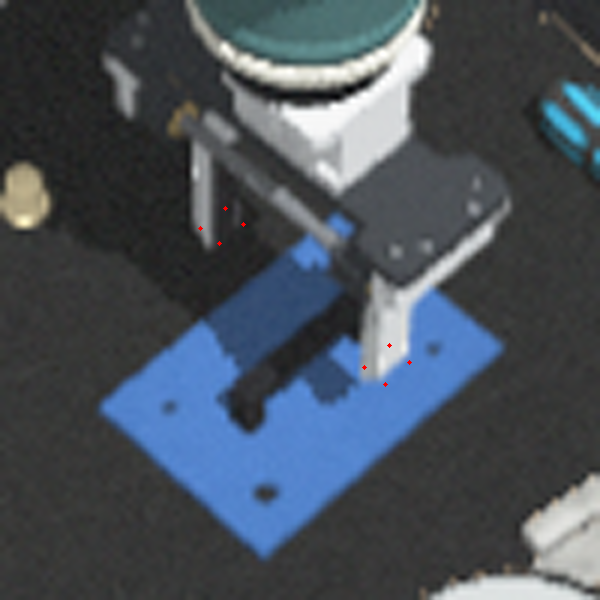

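The scene picture shows the fingers straddling the black handle, with fingertips at about (381,382) and (213,248) in the crop. That is within about 1 px of the projection, so the calibration holds. I descend.

Emit:
move_arm(
  rows=[
    [0, -4, 0, 20, 0],
    [0, -4, 0, 40, 0],
    [0, -4, 0, 50, 0],
    [0, -4, 0, 55, 0],
    [0, -4, 0, 55, 0],
  ],
)

```text
time_s: 2.7
eef_pos: [0.4366, -0.0893, 0.0108]
tcp_rot: [[-0.135, 0.991, 0.0], [0.991, 0.135, -0.0], [-0.0, 0.0, -1.0]]
wrist_force: [0.3, 0.4, -1.0]
gripper_width: 0.999
```

Emit:
move_arm(
  rows=[
    [0.5, 0, 0, 0, 0],
    [1, 0, 0, 0, 0],
    [1, 0, 0, 0, 0],
    [1, 0, 0, 0, 0],
    [1, 0, 0, 0, 0],
  ],
)

```text
time_s: 3.32
eef_pos: [0.4364, -0.0893, 0.0105]
tcp_rot: [[-0.135, 0.991, 0.0], [0.991, 0.135, -0.0], [-0.0, 0.0, -1.0]]
wrist_force: [-0.4, 0.2, -0.7]
gripper_width: 0.503
```

Emit:
move_arm(
  rows=[
    [1, 0, 0, 0, 0],
    [1, 0, 0, 0, 0],
    [1, 0, 0, 0, 0],
    [1, 0, 0, 0, 0],
  ],
)

```text
time_s: 3.82
eef_pos: [0.4363, -0.0893, 0.0105]
tcp_rot: [[-0.135, 0.991, -0.0], [0.991, 0.135, -0.0], [-0.0, -0.0, -1.0]]
wrist_force: [-0.1, 0.4, 1.3]
gripper_width: 0.146
```

Emit:
move_arm(
  rows=[
    [1, 0, 0, 0, 0],
    [1, 0, 0, -8, 0],
    [1, 0, 0, -30, 0],
    [1, 0, 0, -70, 0],
    [1, 0, 0, -110, 0],
  ],
)

```text
time_s: 4.45
eef_pos: [0.436, -0.0895, 0.122]
tcp_rot: [[-0.134, 0.991, -0.0], [0.991, 0.134, -0.0], [-0.0, -0.0, -1.0]]
wrist_force: [1.0, 0.6, -1.2]
gripper_width: 0.145
```

```bash
python3 go.py 444 255 121 105.3; python3 - <<'E'
from bench import manip
from h import *
c=manip.capture("scene");np.savez("scene2.npz",**c)
u=proj(c,[[.436,-.089,.12]])[0].astype(int)-50
crop(c,*u,100,100,6,f"pics/scene2.png");print(u)
E
```

```text
t 4.45 pos [436.  -89.5 122. ] yaw 97.73 j [-16.  13.  26. 122.  -8.  46. 113.] F [ 0.97  0.62 -1.19] w 0.145
shift [340.3  54.3   0.9] turn -0.1322 tilt [-0.0004 -0.0003]
[209 177]
```

View pics/scene2.png

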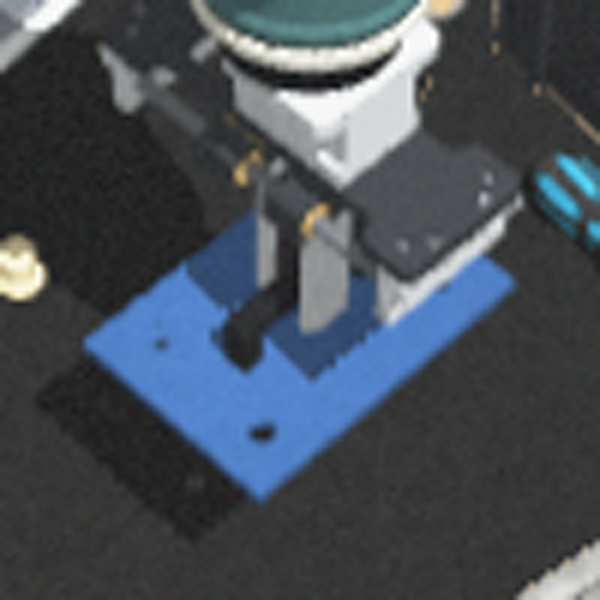

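```bash
python3 - <<'E'
from m import *
np.set_printoptions(precision=1,suppress=True)
c=dict(np.load("scene2.npz"))
W=ray(c,f([(84,344),(262,500),(515,285),(262,433),(161,344)],(209,177),6),.1175)[:,:2]*1e3
print(W,(W[0]+W[2])/2,np.linalg.norm(W[1]-W[0]),np.linalg.norm(W[1]-W[2]),np.degrees(np.arctan2(*(W[2]-W[1])[::-1])))
a=np.radians(7.73);R=np.array([[np.cos(a),-np.sin(a)],[np.sin(a),np.cos(a)]])
print("ctr from holes",W[3]-R@[-56,-32],W[4]-R@[-56,32])
E
```

```text
[[ 347.   -47.7]
 [ 362.1 -157.4]
 [ 518.7 -135.5]
 [ 381.9 -130.8]
 [ 374.   -67.8]] [432.9 -91.6] 110.66468659090992 158.09649018431648 7.966198368549548
ctr from holes [433.1 -91.6] [433.8 -91.9]
```

Emit:
move_arm(
  rows=[
    [1, 50, 8, 0, -0.03],
    [1, 105, 17, 0, -0.06],
    [1, 160, 26, 0, -0.09],
    [1, 215, 35, 0, -0.12],
    [1, 270, 43, 0, -0.131],
  ],
)

```text
time_s: 5.12
eef_pos: [0.4424, 0.1857, 0.1209]
tcp_rot: [[-0.263, 0.965, 0.001], [0.965, 0.263, 0.0], [-0.0, 0.001, -1.0]]
wrist_force: [0.9, 0.5, -0.8]
gripper_width: 0.143
```

```bash
python3 go.py 444.5 255.5 121 105.2
```

```text
t 5.125 pos [442.4 185.7 120.9] yaw 105.28 j [-40.  16.  15. 118.  -6.  47.  84.] F [ 0.89  0.47 -0.82] w 0.143
shift [66.8 20.4 -0.1] turn 0.0013 tilt [0.0005 0.0001]
```

Emit:
move_arm(
  rows=[
    [1, 35, 11, 0, 0],
    [1, 60, 18, 0, 0],
    [1, 66, 20, 0, 0],
    [1, 66, 20, 0, 0],
    [1, 66, 20, 0, 0],
  ],
)

```text
time_s: 5.75
eef_pos: [0.4447, 0.2518, 0.1205]
tcp_rot: [[-0.262, 0.965, -0.0], [0.965, 0.262, -0.0], [-0.0, -0.0, -1.0]]
wrist_force: [-1.0, 0.5, -1.3]
gripper_width: 0.145
```

```bash
python3 go.py 444.5 255.5 121 105.2; python3 - <<'E'
from bench import manip
from h import *
for n in("scene","top"):
    c=manip.capture(n);np.savez(f"{n}3.npz",**c)
    u=proj(c,[[.444,.255,.1]])[0].astype(int)-50
    crop(c,*u,100,100,6,f"pics/{n}3.png");print(u)
E
```

```text
t 5.75 pos [444.7 251.8 120.5] yaw 105.17 j [-44.  19.  13. 113.  -6.  48.  77.] F [-0.96  0.47 -1.3 ] w 0.145
shift [ 3.6  0.8 -0.5] turn -0.0005 tilt [-0.     -0.0004]
[143 106]
[142 176]
```

View pics/scene3.png

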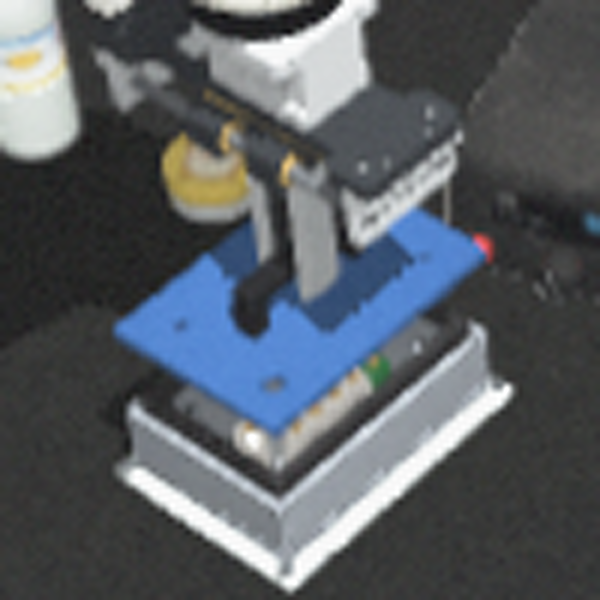

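View pics/top3.png

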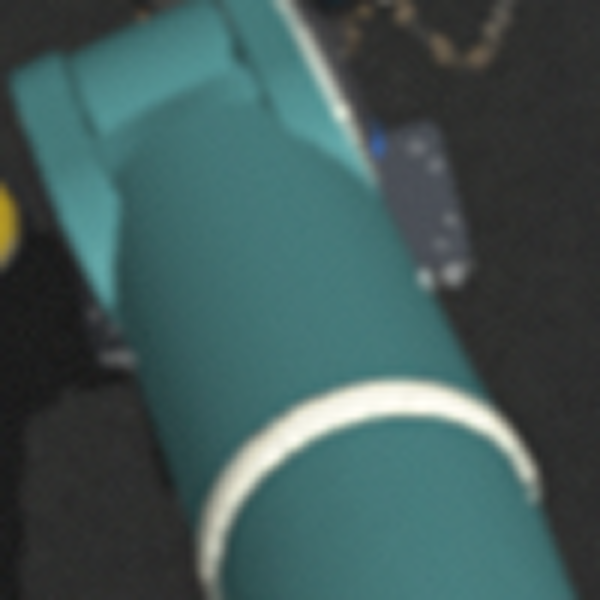

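The scene crop shows the cover level above the box, with its near hole at (273,383) and corners at (114,327), (275,434) and (493,243). The top view is blocked by the arm.

```bash
python3 - <<'E'
from m import *
np.set_printoptions(precision=1,suppress=True)
c=dict(np.load("scene3.npz"))
W=ray(c,f([(114,327),(275,434),(493,243),(273,383),(181,325),(421,256)],(143,106),6),.116)[:,:2]*1e3
print(W.ravel(),(W[0]+W[2])/2,np.linalg.norm(W[1]-W[0]),np.linalg.norm(W[1]-W[2]),np.degrees(np.arctan2(*(W[2]-W[1])[::-1])))
a=np.radians(15.2);R=np.array([[np.cos(a),-np.sin(a)],[np.sin(a),np.cos(a)]])
print("ctr from holes",W[3]-R@[-56,-32],W[4]-R@[-56,32],W[5]-R@[56,-32])
# sub-pixel: rim outer side lines of the box, plate corners
V=ray(c,f([(513,390),(291,590),(118,465)],(143,106),6),.008)[:,:2]*1e3
print(V,(V[0]+V[2])/2)
V=ray(c,f([(478,327),(284,500),(131,405)],(143,106),6),.053)[:,:2]*1e3
print("rim",V.ravel(),(V[0]+V[2])/2)
crop(c,160,155,60,50,13,"pics/z3.png")
E
```

```text
[352.3 283.3 379.2 174.4 538.2 220.2 396.  203.6 379.9 264.6 503.3 234.2] [445.3 251.7] 112.11057159799635 165.4851769212745 16.04351431348485
ctr from holes [441.7 249.2] [442.3 248.4] [440.8 250.4]
[[541.7 213.8]
 [371.7 167.3]
 [343.  293.7]] [442.3 253.8]
rim [530.3 227.2 384.  185.5 354.5 287.6] [442.4 257.4]
```

View pics/z3.png

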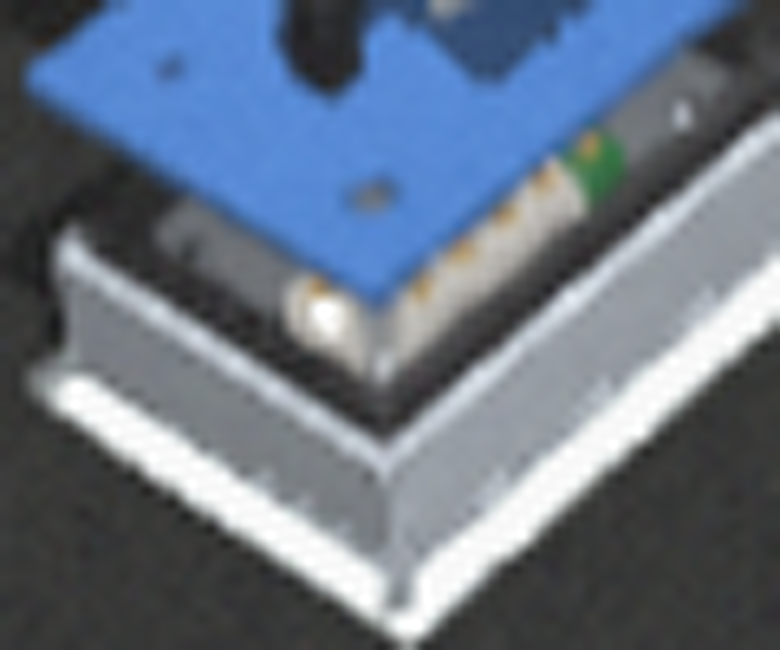

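Emit:
move_arm(
  rows=[
    [1, 2, 1, 7, 0],
    [1, 4, 1, 14, 0],
    [1, 4, 1, 20, 0],
    [1, 4, 1, 20, 0],
  ],
)

```text
time_s: 6.35
eef_pos: [0.4441, 0.2569, 0.0998]
tcp_rot: [[-0.263, 0.965, -0.001], [0.965, 0.263, -0.001], [-0.001, -0.001, -1.0]]
wrist_force: [0.4, -0.9, -1.1]
gripper_width: 0.146
```

```bash
python3 go.py 444.5 255.5 100 105.2; python3 - <<'E'
from bench import manip
from h import *
c=manip.capture("scene");np.savez("scene4.npz",**c)
crop(c,155,150,60,50,13,"pics/z4.png")
E
```

```text
t 6.35 pos [444.1 256.9  99.8] yaw 105.26 j [-44.  21.  13. 114.  -6.  46.  77.] F [ 0.4  -0.89 -1.15] w 0.146
shift [-1.4  0.  -0.2] turn 0.001 tilt [-0.0009 -0.0008]
```

View pics/z4.png

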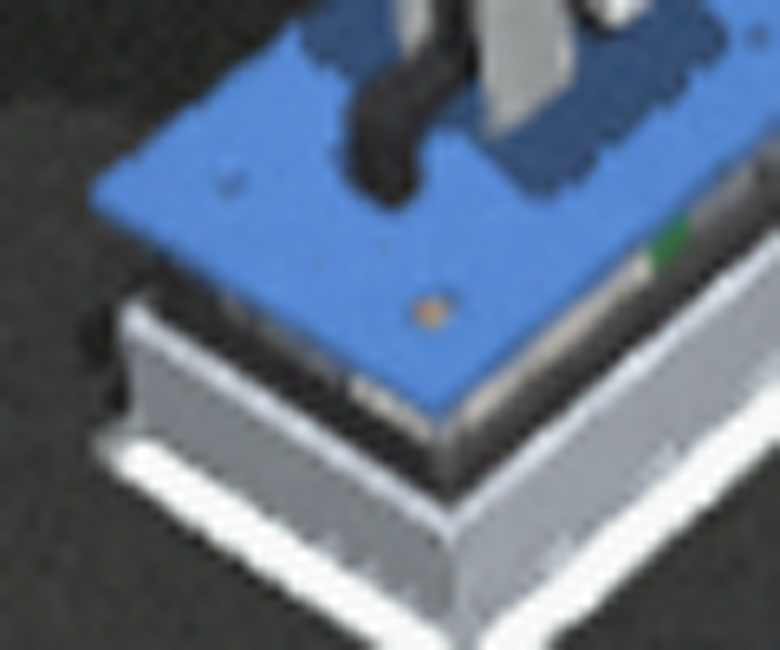

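```bash
python3 - <<'E'
from m import *
np.set_printoptions(precision=2,suppress=True)
c=dict(np.load("scene4.npz"))
W=ray(c,f([(433,312),(230,182)],(155,150),13),.0955)
a=np.radians(15.25);R=np.array([[np.cos(a),-np.sin(a)],[np.sin(a),np.cos(a)]])
print("cover app",W[0,:2]*1e3-R@[-56,-32],W[1,:2]*1e3-R@[-56,32])
for z in(.08,.086):
    P=W[0].copy();P[2]=z;print(z,proj(c,P))
crop(S,170,140,46,50,14,"pics/pin0.png")
E
```

```text
cover app [440.61 252.82] [440.93 254.27]
0.08 [[188.37 177.01]]
0.086 [[188.17 175.67]]
```

View pics/pin0.png

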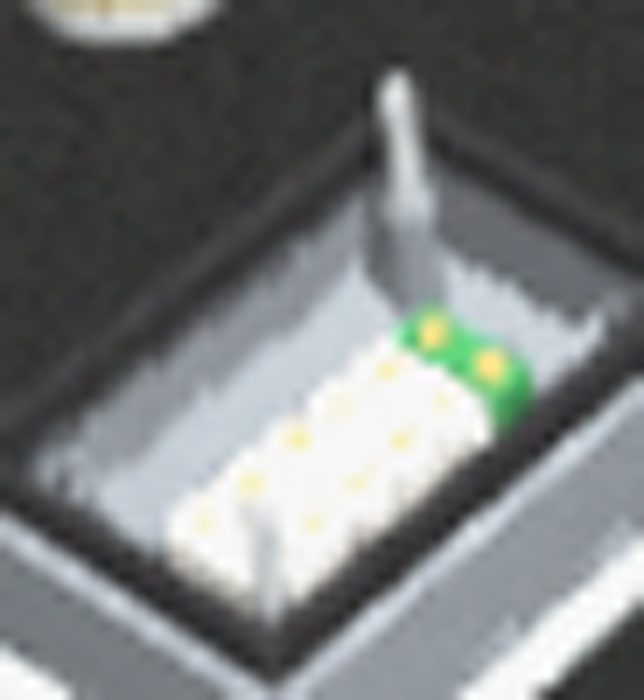

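```bash
python3 - <<'E'
from m import *
a=np.radians(15.25);R=np.array([[np.cos(a),-np.sin(a)],[np.sin(a),np.cos(a)]])
for s in(1,-1):
    p=np.array([440.8,253.2])+R@[56*s,32*s];print(proj(S,[[p[0]/1e3,p[1]/1e3,.086]]))
print(ray(S,[[188.1,175.6],[197.9,144.9]],.086)*1e3)
E
```

```text
[[197.60701522 145.69078179]]
[[188.15352119 175.56863801]]
[[394.9936961  207.58428595  86.        ]
 [489.08277324 301.28418862  86.        ]]
```

The near hole, dropped to tip height, projects onto the pin tip to within 0.2 px, and the far one to within 1 px. I lower it.

Emit:
move_arm(
  rows=[
    [1, 0, 0, 3, 0],
    [1, 0, 0, 6, 0],
    [1, 0, 0, 8, 0],
    [1, 0, 0, 10, 0],
    [1, 0, 0, 10, 0],
  ],
)

```text
time_s: 7.02
eef_pos: [0.4444, 0.257, 0.0903]
tcp_rot: [[-0.263, 0.965, -0.0], [0.965, 0.263, -0.0], [-0.0, -0.0, -1.0]]
wrist_force: [0.2, 0.8, -2.1]
gripper_width: 0.15
```

Emit:
move_arm(
  rows=[
    [1, 0, 0, 3, 0],
    [1, 0, 0, 6, 0],
    [1, 0, 0, 9, 0],
    [1, 0, 0, 12, 0],
    [1, 0, 0, 12, 0],
  ],
)

```text
time_s: 7.65
eef_pos: [0.4443, 0.257, 0.0782]
tcp_rot: [[-0.263, 0.965, -0.0], [0.965, 0.263, -0.0], [-0.0, -0.0, -1.0]]
wrist_force: [0.2, -0.4, -1.7]
gripper_width: 0.147
```

```bash
python3 go.py 444.5 255.5 73 105.2; python3 - <<'E'
from bench import manip
from h import *
c=manip.capture("scene");np.savez("scene5.npz",**c)
crop(c,145,130,90,70,8,"pics/z5.png")
E
```

```text
t 7.65 pos [444.3 257.   78.2] yaw 105.25 j [-44.  23.  13. 115.  -7.  43.  78.] F [ 0.24 -0.43 -1.67] w 0.147
shift [-1.5 -0.2  5.2] turn 0.0009 tilt [-0.0003 -0.0003]
```

View pics/z5.png

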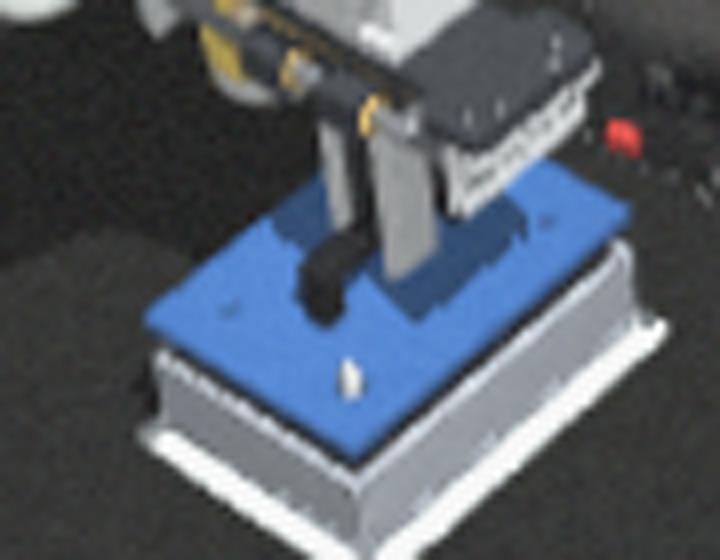

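The near pin stands through its hole at (350,378), and the side forces are nil. I go down onto the seal.

Emit:
move_arm(
  rows=[
    [1, 0, 0, 2, 0],
    [1, 0, 0, 4, 0],
    [1, 0, 0, 5, 0],
    [1, 0, 0, 6, 0],
    [1, 0, 0, 6, 0],
  ],
)

```text
time_s: 8.32
eef_pos: [0.4444, 0.2571, 0.0725]
tcp_rot: [[-0.263, 0.965, -0.0], [0.965, 0.263, -0.0], [-0.0, -0.0, -1.0]]
wrist_force: [-0.6, -0.3, 1.1]
gripper_width: 0.147
```

```bash
python3 go.py 444.5 255.5 68 105.2
```

```text
t 8.325 pos [444.4 257.1  72.5] yaw 105.25 j [-44.  23.  12. 115.  -7.  43.  78.] F [-0.55 -0.3   1.06] w 0.147
shift [-1.5 -0.3  4.5] turn 0.0009 tilt [-0.0001 -0.0001]
```

Emit:
move_arm(
  rows=[
    [1, 0, 0, 1, 0],
    [1, 0, 0, 2, 0],
    [1, 0, 0, 3, 0],
    [1, 0, 0, 3, 0],
    [1, 0, 0, 3, 0],
  ],
)

```text
time_s: 8.95
eef_pos: [0.4445, 0.2571, 0.0696]
tcp_rot: [[-0.263, 0.965, 0.0], [0.965, 0.263, -0.0], [-0.0, 0.0, -1.0]]
wrist_force: [-2.9, -1.9, 6.7]
gripper_width: 0.147
```

```bash
python3 go.py 444.5 255.5 68 105.2
```

```text
t 8.95 pos [444.5 257.1  69.6] yaw 105.25 j [-44.  23.  12. 115.  -7.  42.  78.] F [-2.87 -1.87  6.75] w 0.147
shift [-1.5 -0.4  1.6] turn 0.0009 tilt [ 0. -0.]
```

The force slope matches the seal at about 2 N/mm. I press a little more and ease off the side load on the pins.

Emit:
move_arm(
  rows=[
    [1, -0.2, -0.5, 0.5, 0],
    [1, -0.5, -1, 1, 0],
    [1, -0.5, -1, 1.5, 0],
    [1, -0.5, -1, 1.5, 0],
    [1, -0.5, -1, 1.5, 0],
  ],
)

```text
time_s: 9.57
eef_pos: [0.4444, 0.2571, 0.0686]
tcp_rot: [[-0.263, 0.965, 0.002], [0.965, 0.263, 0.001], [0.001, 0.002, -1.0]]
wrist_force: [0.5, 1.4, 8.8]
gripper_width: 0.146
```

```bash
python3 go.py 444.5 255.5 68 105.2; python3 - <<'E'
from bench import manip
from h import *
c=manip.capture("scene");np.savez("scene6.npz",**c)
crop(c,145,130,90,70,8,"pics/z6.png")
for i in range(4):
    manip.capture("top");print(manip.read_state()["wrist_force"].round(2))
E
```

```text
t 9.575 pos [444.4 257.1  68.6] yaw 105.26 j [-44.  23.  12. 115.  -7.  42.  78.] F [0.5  1.41 8.79] w 0.146
shift [-1.5 -0.3  0.6] turn 0.0011 tilt [0.0018 0.0013]
[0.09 1.44 8.49]
[-0.73  1.46  7.93]
[1.07 1.23 9.04]
[-0.42  1.24  8.73]
```

View pics/z6.png

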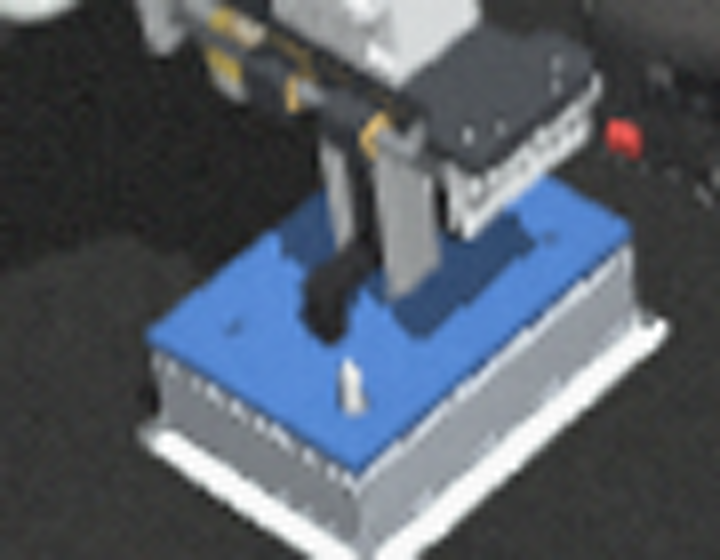

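```bash
python3 - <<'E'
from bench import manip
print(manip.job_done());s=manip.read_state();print(s["time_s"],s["wrist_force"],s["eef_pos"])
E
```

```text
the job is handed in; nothing more can be done
None
the job is handed in; nothing more can be done
```

The cover is on both pins and pressed on the seal. I handed the job in at about 10 s of robot time, with the arm still gripping the handle and pressing. The interface gave no verdict.

**What I did:** I gripped the handle (opening about 13.7 mm on a 14 mm bar), lifted the cover level and turned it 7.5° to match the box. I lined up the holes with the pins in the scene picture, lowered the cover onto the pins, and pressed in small steps.

**Last checks:**
- **Force:** the vertical reading held at 7.9–9.0 N. It read about -1.3 N with the cover hanging free, so the push is about 9–10 N.
- **Seal:** the tool went about 4.9 mm below the expected contact height, which puts the seal at about 5 mm, inside 3–8.5 mm. The force rose about 2 N per mm, as it should.
- **Side load:** I eased it from about 3.4 N to about 1.5 N.
- **Fit:** the last picture shows the cover level and in line with the box, with the near pin through its hole.

**What I could not check or did not agree:**
- **Far pin:** the gripper hid it. I infer it is through from the level cover, the tool tilt of about 0.002 rad and the normal force.
- **Cameras:** the two views differed by about 4–5 mm in absolute position, so I used relative positions from the scene camera.
- **Bystanders:** I did not measure them again at the end. The move passed above them with no sign of contact.

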